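# Snap the hold marker onto a casting's bail

### The job

The casting with the closed steel bail is to be held back: take the orange-handled marker hook out of its green block and press it, mouth down, squarely onto the middle of the bail's top bar until the brass gate flicks open and snaps shut beneath the bar. Then tug it gently upward to prove that it is caught, lower it until its spine rests on the bar, and let it hang there upright with its gate shut. Never force it hard against the bail, and do not disturb the tools and parts lying around.

Things in the scene. Friction and masses are not known exactly. Their poses are not given: they have to be found in the camera images.
- hook_grip (a point): Middle of the orange handle (30 x 16 x 42 mm high) of the loose marker hook, 0.16-0.28 kg. Axes: x along the hook to its nose, y across its flat, z up. Pinch the handle across its 16 mm (y). Below it hangs a 10 mm thick steel frame: spine from z -26 to -36 mm, two legs down to z -86 (lowest point). The handle stands right over the part of the mouth that must meet the bar.
- hook_bend (a point): Point on the underside of the hook's spine, 36 mm below hook_grip (same axes): here the bar bears when the hook hangs.
- mouth (a point): Point on the underside of the shut gate, 84 mm below hook_grip (same axes), that should meet the bar. +-4 mm along x is good: the nose leg (10 mm thick plus a 14 mm lug) begins at x +9 mm and would land on the bar; at x below -5 mm the gate jams on the bar. The hinge leg spans x -53 to -43 mm. First touch to flick is about 40 mm of travel, to spine on bar about 48 mm (plus the bail's give).
- gate (a joint): Sprung brass gate across the hook's mouth, rad: 0 = shut and level, positive = free end (at the nose) swung up into the hook, stop at 0.95. An 8 mm rod, 52 mm from hinge (44 mm from the handle's middle towards -x) to free end; opens inward only. Yields from about 4 N at the bar, needs up to about 10 N, springs shut once the bar is past its end.
- block: Green steel parking block, fixed, 116 (x) x 60 (y) x 32 mm high, origin at the centre of its underside. A slot along x (12 mm wide, 24 mm deep, floor 8 mm above the origin) holds the 102 mm high hook upright, mouth down, the hook's x along the block's x. Lift the hook straight up by over 40 mm to clear it.
- casting: Rust-brown saddle casting, fixed, 100 (x) x 96 (y) x 45 mm high, origin at the centre of its underside. On top stands a steel bail: two legs at y -30 and +30 mm joined by a straight level top bar along y, all 8 mm round, 52 mm clear between the legs. The hook goes on with its x along the casting's x, either way round.
- bar_nominal (a point): Point 125 mm above the casting's origin, same axes. The middle of the bail's bar lies straight above or below it: its centre line is anywhere from 10 mm below to 10 mm above (set by threads, not measured: feel or see it). The bail sits in rubber bushes: it gives about 1 mm per 4 N, at most 5 mm down and 4 mm up, then is rigid.
- shoe_a: Bystander: loose rust-brown shoe casting with two upright steel lugs not joined at the top, 90 x 70 x 131 mm, origin under its centre.
- shoe_b: Bystander: second loose shoe casting like shoe_a.
- hammer: Bystander: loose hammer lying on the bench, 260 mm long.
- wrench: Bystander: loose steel wrench lying on the bench.
- tin: Bystander: loose blue tin, 72 mm across, 100 mm high, origin under its centre.
- bolt: Bystander: loose dark bolt standing on its head, 26 mm across, 83 mm high, origin under its centre.
Not all that is in view belongs to the job. Of the things that look like the part that bears hook_grip, the largest one is meant. What is shaped like the casting but purple is not meant.

How it is judged:
On the way, in this order (a step that is already met when the one before it is completed fails the run):
1. the hook is lifted clear of its block (z of hook_grip in the frame of block above 0.125 m and contact force between hook and block below 0.1 N), for 0.1 s.
2. the hook is pressed over the bail's bar and its gate has snapped shut beneath the bar (x of hook_bend in the frame of bar_nominal between -0.025 and 0.025 m and y of hook_bend in the frame of bar_nominal between -0.025 and 0.025 m and z of hook_bend in the frame of bar_nominal below 0.032 m and value of joint gate below 0.07 rad and angle between hook_bend's own z axis and vertical below 0.5 rad), for 0.1 s.
3. the hook is tugged up against the bar with the gate shut, with 3 N or more (x of hook_bend in the frame of bar_nominal between -0.025 and 0.025 m and y of hook_bend in the frame of bar_nominal between -0.025 and 0.025 m and z of hook_bend in the frame of bar_nominal above 0.021 m and value of joint gate below 0.07 rad and contact force between hook and casting above 3 N), for 0.1 s.
At the end, for the whole second after the job is handed in: The hook hangs on the bail's bar by its spine, released and at rest (below 0.03 m/s): gate shut (below 0.07 rad), spine within 25 mm of the bar's middle sideways and at the bar's height (from 12 mm below to 18 mm above bar_nominal), upright within 0.5 rad, its weight on the bail (x of hook_bend in the frame of bar_nominal between -0.025 and 0.025 m and y of hook_bend in the frame of bar_nominal between -0.025 and 0.025 m and z of hook_bend in the frame of bar_nominal between -0.012 and 0.018 m and value of joint gate below 0.07 rad and angle between hook_bend's own z axis and vertical below 0.5 rad and contact force between hook and casting above 0.5 N and linear speed of hook below 0.03 m/s); the robot touches nothing.
It fails at once if the hook is forced against the bail or casting with more than 30 N (contact force between hook and casting above 30 N).
It fails at once if a bystander (shoe castings, hammer, wrench, tin, bolt) is moved by more than 15 mm (distance of any of shoe_a, shoe_b, hammer, wrench, tin, bolt from where it was at the start of the episode above 0.015 m).
It also fails if it takes over 64 s, if anything falls off the work surface, if the arm or the gripper's body presses on something with over 40 N, if the wrist force passes 120 N, or if a joint passes its speed limit or range.

### The arm

A 6-joint arm with a two-finger parallel gripper is mounted at the origin on the work surface. World frame = base frame: x ahead of the robot, y to its left, z up, the work surface at z = 0. Lengths are in m, angles in rad, forces in N, time in s.
With the tool pointing down it reaches from about 0.25 to 0.775 m from the base axis. Payload 4 kg.
Tool frame: the origin (TCP) lies midway between the tips of the shut fingers; the grasp point (between the pads) lies 19 mm behind it (manip.grasp_offset is the distance from the TCP to the grasp point, in m); z points along the fingers, y is the direction in which the jaws open and shut (so a half turn about z gives the same grasp; the last joint's range is limited). The gripper opens to 85 mm and grips with 20 to 120 N. Pads are 22 mm wide; open, the fingers measure 114 mm over their backs; the gripper's body (76 mm by 85 mm) begins 54 mm behind the grasp point. The pads swing forward as they close: fully open they stand 13 mm farther back than shut.
Start: joints at [-1.294, 0.087, 1.371, -0, 1.684, -0.103], TCP at [0.204, -0.511, 0.231] pointing down, gripper open.
Joint ranges: [-3.1, 3.1], [-0.76, 2.03], [0.27, 2.55], [-1.08, 4.22], [0.17, 2.65], [-2.57, 2.57]. Speed limits (rad/s): [2.79, 2.79, 3.14, 3.14, 3.14, 3.14].

### API

Orientations are given as a unit quaternion [w, x, y, z].
In Python, from workcell import manip, capture, camera_info, order, models gives the robot as it stands.
- The arm moves only by the tool carry_out, never from a script. Its argument "moves" is a list of rows, each an object of numbers: "tx", "ty", "tz": the shift along the tool's x, y, z in m; "roll": the turn about the tool's z in rad; "hand": the finger opening in m, from 0 to 0.0854. In form: [{"tx": .., "ty": .., "tz": .., "roll": .., "hand": ..}, ...]. A call has 1 to 20 rows; each row is the pose to reach, as a shift and turn from the pose commanded when the call began, along the tool's axes at that moment; what a row does not reach only later rows make up. A row lasts 1/8 s, in which the tool goes at most 62.5 mm and 10.7 degrees, less where a joint would pass 70% of its speed; a pose out of reach is approached as far as the arm can. A call with a gripper value outside its range is refused whole. The fingers move at their own pace and stop on an object; "grip_force" is the grip in N (left out, the last holds). Time passes only in rows, so rows that repeat a pose let the fingers close. It gives the time, the measured TCP pose, the force and the opening at its end, in the units of the state.
- manip.get_state(): the state, without advancing time (a new reading comes with each control period).
- capture(name): name is "scene" or "top"; returns the picture (400x640x3 uint8, red, green, blue); there is no depth.
- camera_info(name): a dict with "fx", "fy", "cx", "cy" (pixels), "eye" and "rotation" of the camera in the world. Camera axes: x right, y up, looking along -z (the intrinsics and any distortion apply to the point x, -y, -z); pixel columns grow to the right and rows downward; lengths in m; the calibration is good to about 2 mm. A picture is of the moment at which its call begins. camera_info takes no time and is no camera call.
- order.sign_off(): hands the job in, once; it reports no verdict.
Trained networks look in the newest picture that a camera, given by its name, has taken for a name from the list of things; names that differ only in an ending like _2 or _b are one class to them, and where a whole thing is asked for, a point or a joint stands for the part that bears it (a point fixed in the world has none). Each returns a list of dicts, best first, with "confidence" (0 to 1); they miss things now and then, are a little off and sometimes report something else, mostly with a low value. They report only what shows in the picture. A call takes as long as a camera call. They do not tell look-alikes from the thing itself.
- models.look_for(thing, camera): "centre" ([column, row] in pixels, amid what is visible of it).
- models.masks_of(thing, camera): "region" (400x640 bool, what is visible of it) and "centre" ([column, row] in pixels, amid what is visible of it).
- models.landmark_of(thing, camera): "centre" ([column, row] in pixels: a listed point, or the origin of a listed thing).
The state is a dict: "time": time; "joint_positions": joint angles; "qvel": joint speeds; "joint_efforts": joint torques, N m; "position": TCP position; "ee_rot": TCP orientation; "force": force on the tool from outside, world axes, zero at the start; "wrist_torque": the same for the moment, N m; "gripper_width": finger opening in m.
Only numpy, scipy, OpenCV 4.12 (cv2) and the standard library are available. Lean on these libraries where they do the work, as an engineer would, in place of code of your own. Each camera call takes 0.05 s, during which the arm holds its last target. There are 200 camera calls.

## Working session

There is one attempt and no reset: what is moved stays moved. The work goes in short steps, Python scripts to look and compute and a tool call to move; the robot and the scene stay as the last step left them, time stands still between calls to the robot, and variables do not carry over. Pictures are saved under pics/ and viewed, about 8 in all and at most 12, crops included, and the job is handed in when it is done.

Besides the shell and the picture viewer there is one more tool, called after ">>>" in YAML: its name, and indented under it one key for each argument. carry_out: Moves the arm, as the interface text tells. Its arguments: {"type":"object","properties":{"moves":{"type":"array"},"grip_force":{"type":"number"}},"required":["moves"]}

```bash
mkdir -p pics; ls; cat > h.py <<'E'
import numpy as np, cv2
from workcell import manip, capture, camera_info, order, models
def save(n,f,box=None,s=1):
    im=capture(n)
    if box: im=im[box[1]:box[3],box[0]:box[2]]
    cv2.imwrite('pics/'+f,cv2.resize(im,None,fx=s,fy=s,interpolation=cv2.INTER_CUBIC)[:,:,::-1])
E
python3 - <<'E'
from h import *
for n in('scene','top'): 
    i=camera_info(n); print(n,i); save(n,n+'0.png')
for n in('scene','top'):
    for t in('hook_grip','hook_bend','mouth','block','casting','bar_nominal'):
        print(n,t,[(np.round(d['centre'],1).tolist(),round(d['confidence'],2)) for d in models.landmark_of(t,n)])
print(manip.get_state())
E
```

```text
pics
scene {'fx': 433.531976310797, 'fy': 433.531976310797, 'cx': 318.8966625436285, 'cy': 204.96042471864456, 'eye': array([1.11434419, 0.91711657, 1.05827279]), 'rotation': array([0.24132964, 0.10446226, 0.39888089, 0.87848829])}
top {'fx': 397.24802301478695, 'fy': 397.24802301478695, 'cx': 318.4489934503931, 'cy': 200.00247885207355, 'eye': array([ 0.33999155, -0.0192675 ,  1.23012102]), 'rotation': array([ 0.7116333 ,  0.07452802, -0.06993533, -0.69507746])}
scene hook_grip [([340.0, 295.9], 0.67), ([347.8, 253.1], 0.64), ([373.1, 275.4], 0.61)]
scene hook_bend [([345.4, 302.6], 0.69), ([348.5, 260.2], 0.57), ([376.0, 281.7], 0.54)]
scene mouth [([310.5, 204.2], 0.73), ([346.0, 272.0], 0.68), ([342.3, 311.1], 0.62), ([371.4, 288.9], 0.5), ([348.7, 252.2], 0.31)]
scene block [([346.9, 271.1], 0.75)]
scene casting [([311.9, 202.6], 0.84), ([315.1, 172.7], 0.64)]
scene bar_nominal [([307.3, 172.3], 0.66), ([314.1, 145.8], 0.65)]
top hook_grip [([220.3, 166.7], 0.59), ([180.3, 216.5], 0.57), ([252.6, 192.1], 0.44)]
top hook_bend [([220.9, 165.0], 0.68), ([249.8, 193.4], 0.6), ([216.
[... 275 characters left out ...]
3], 0.84)]
{'time': 0.7, 'joint_positions': array([-1.29409196e+00,  8.71504464e-02,  1.37063149e+00,  1.26908447e-05,
        1.68361840e+00, -1.03100648e-01]), 'qvel': array([-0.00023731, -0.00019017, -0.00033027, -0.00186694,  0.00111514,
       -0.00032246]), 'joint_efforts': array([ 8.31977122e-04, -3.51587069e+01, -3.13381398e+01, -1.67445269e-04,
        9.76778688e-05, -1.86104580e-05]), 'position': array([ 0.2039146 , -0.51083637,  0.23140279]), 'ee_rot': array([9.52499821e-05, 9.82022503e-01, 1.88763858e-01, 1.46175425e-05]), 'force': array([-0.27102674, -0.27701487,  0.29864515]), 'wrist_torque': array([-0.01105472, -0.02640194, -0.01896597]), 'gripper_width': 0.08550341152210482}
```

View pics/scene0.png

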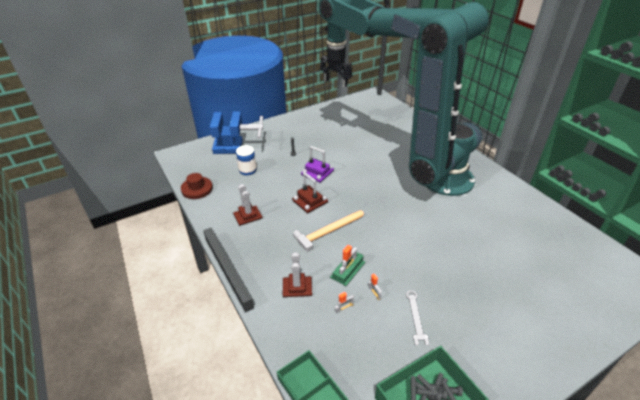

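View pics/top0.png

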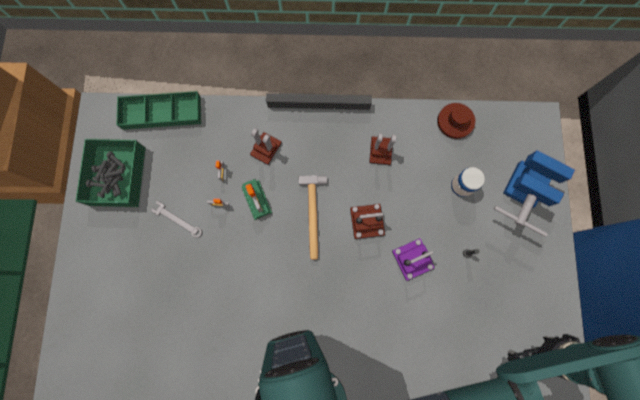

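The scene view shows the hook in its green block at (347,255), with the rust casting and closed bail at (311,195). In the top view they are at (254,197) and (369,220). The small orange hooks and the purple casting are decoys. Next I'll triangulate and crop.

```bash
cat >> h.py <<'E'
from scipy.spatial.transform import Rotation as Ro
CI={n:camera_info(n) for n in('scene','top')}
def proj(n,p):
    c=CI[n]; q=c['rotation']; R=Ro.from_quat([q[1],q[2],q[3],q[0]]).as_matrix()
    v=(np.atleast_2d(p)-c['eye'])@R
    return np.c_[c['cx']+c['fx']*v[:,0]/-v[:,2], c['cy']+c['fy']*v[:,1]/v[:,2]]
def ray(n,uv):
    c=CI[n]; q=c['rotation']; R=Ro.from_quat([q[1],q[2],q[3],q[0]]).as_matrix()
    d=R@np.array([(uv[0]-c['cx'])/c['fx'],-(uv[1]-c['cy'])/c['fy'],-1]); return c['eye'],d/np.linalg.norm(d)
def atz(n,uv,z):
    e,d=ray(n,uv); return e+d*(z-e[2])/d[2]
def tri(a,b):
    (e1,d1),(e2,d2)=ray('scene',a),ray('top',b)
    s=np.linalg.lstsq(np.c_[d1,-d2],e2-e1,rcond=None)[0]; p,q=e1+s[0]*d1,e2+s[1]*d2
    return (p+q)/2,np.linalg.norm(p-q)
E
python3 - <<'E'
from h import *
print(proj('top',manip.get_state()['position']),proj('scene',manip.get_state()['position']))
print('grip',tri([347.8,253.1],[252.6,192.1]),'bend',tri([348.5,260.2],[249.8,193.4]))
print('block',tri([346.9,271.1],[257,198.5]),atz('top',[257,198.5],0),atz('scene',[346.9,271.1],0))
print('casting',tri([311.9,202.6],[368.8,220.1]),atz('top',[368.8,220.1],0))
print('barnom',tri([307.3,172.3],[371.4,213.5]))
S={'scene':(280,150,400,290),'top':(220,165,400,255)}
M={}
for n in S:
    im=capture(n)
    for t in('block','casting','hook_grip'):
        for k,d in enumerate(models.masks_of(t,n)):
            M[f'{n}_{t}_{k}']=d['region']; print(n,t,k,np.round(d['centre'],1),round(d['confidence'],2),d['region'].sum())
    M[n]=im
np.savez('m.npz',**M)
def crop(n,b,s): return cv2.resize(M[n][b[1]:b[3],b[0]:b[2]],None,fx=s,fy=s,interpolation=cv2.INTER_CUBIC)[:,:,::-1]
a=np.hstack([crop('scene',(325,235,375,285),6),crop('scene',(285,165,335,215),6)])
b=np.hstack([crop('top',(230,170,280,220),6),crop('top',(345,190,395,240),6)])
cv2.imwrite('pics/c.png',np.vstack([a,b]))
E
```

```text
[[525.17794948 345.88699305]] [[334.99780241  86.55414234]]
grip (array([0.59619408, 0.18838016, 0.08116102]), np.float64(0.004105560486761755)) bend (array([0.59799139, 0.19932868, 0.06022247]), np.float64(0.0007556830133912278))
block (array([ 0.59518132,  0.18809129, -0.00372347]), np.float64(0.002974466727408737)) [0.59557402 0.18654168 0.        ] [0.59589598 0.19163997 0.        ]
casting (array([ 0.5291388 , -0.16269102, -0.0053997 ]), np.float64(0.016027851589138532)) [ 0.53466153 -0.16714957  0.        ]
barnom (array([ 0.53408351, -0.15973992,  0.13700152]), np.float64(0.005719813395992085))
scene block 0 [348.9 269.3] 0.74 451
scene casting 0 [313.9 166. ] 0.95 543
scene casting 1 [309.3 199.5] 0.63 579
scene casting 2 [243.9 211. ] 0.33 628
scene casting 3 [241.9 158.9] 0.26 464
scene hook_grip 0 [374.9 284.6] 0.69 174
scene hook_grip 1 [344.4 254.4] 0.57 227
scene hook_grip 2 [343.2 296.3] 0.55 164
top block 0 [259.2 197.9] 0.75 496
top block 1 [251.8 197.6] 0.34 148
top block 2 [173.9 214.7] 0.15 295
top casting 0 [413.6 260.5] 0.98 1052
top hook_grip 0 [254.  193.2] 0.63 113
top hook_grip 1 [214.  203.3] 0.58 108
```

View pics/c.png

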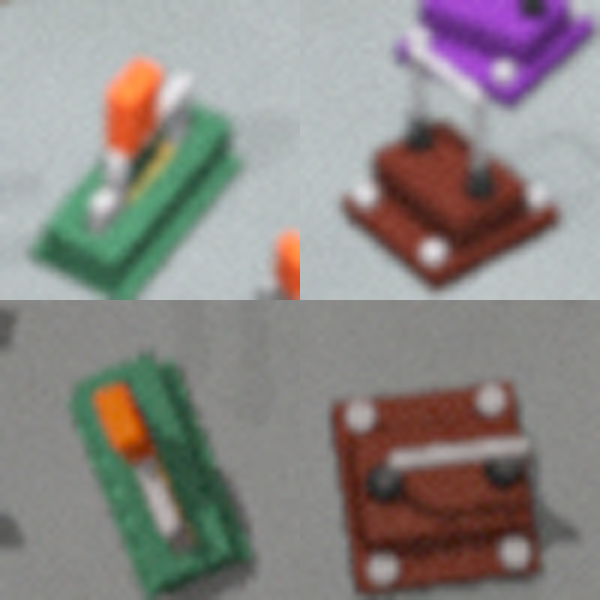

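The crops show the nose (white lug) end of the hook pointing up-left in the top view, and the bail's bar running nearly level left to right there. Next I'll refine by fitting the geometry.

```bash
cat >> h.py <<'E'
from scipy.optimize import least_squares
def orange(im,box):
    hsv=cv2.cvtColor(im,cv2.COLOR_RGB2HSV); m=((hsv[...,0]<14)&(hsv[...,1]>150)&(hsv[...,2]>110)).astype(np.uint8)
    k=np.zeros_like(m); k[box[1]:box[3],box[0]:box[2]]=1; m*=k
    n,l,s,c=cv2.connectedComponentsWithStats(m); i=1+np.argmax(s[1:,4]); return c[i],s[i,4]
def hullc(n,p,yaw,d,tilt=0):
    g=np.array([[a,b,c] for a in(-.5,.5) for b in(-.5,.5) for c in(-.5,.5)])*d
    u=proj(n,g@Ro.from_euler('z',yaw).as_matrix().T+p)
    h=cv2.convexHull(u.astype(np.float32)); m=cv2.moments(h); return np.array([m['m10'],m['m01']])/m['m00']
def handle(ims,boxes,yaw):
    o={n:orange(ims[n],boxes[n]) for n in ims}
    f=lambda p:np.concatenate([hullc(n,p,yaw,[.03,.016,.042])-o[n][0] for n in ims])
    r=least_squares(f,[.55,0,.1]); return r.x,r.fun,o
def barline(im,n,cols,r0,slope,w=4):
    # sub-pixel row of bright bar in each column
    g=im.astype(float).min(2); P=[]
    for c in cols:
        rc=r0+slope*(c-cols[0]); rr=np.arange(int(round(rc))-w,int(round(rc))+w+1); v=g[rr,c]; v=np.clip(v-np.percentile(v,40),0,None); P.append((v*rr).sum()/v.sum())
    return np.polyfit(cols,P,1),np.round(P,1)
E
python3 - <<'E'
from h import *
M=np.load('m.npz')
r=M['top_block_0']|M['top_block_1']
hsv=cv2.cvtColor(M['top'],cv2.COLOR_RGB2HSV); g=((hsv[...,0]>60)&(hsv[...,0]<95)&(hsv[...,1]>80)); g[:,:235]=0;g[:,278:]=0;g[:172]=0;g[222:]=0
pts=np.argwhere(g)[:,::-1].astype(np.float32); (c,s,a)=cv2.minAreaRect(pts); box=cv2.boxPoints((c,s,a)); print('blockrect',c,s,a)
W=np.array([atz('top',b,.02) for b in box]); e=[W[1]-W[0],W[2]-W[1]]; L=max(e,key=np.linalg.norm); print('len',[np.linalg.norm(x) for x in e],'yaw',np.degrees(np.arctan2(L[1],L[0])),W.mean(0))
yaw=np.arctan2(L[1],L[0]); yaw=yaw if abs(yaw)<1.6 else yaw-np.pi*np.sign(yaw)
ims={n:M[n] for n in CI}
print('handle',handle(ims,{'scene':(335,240,360,270),'top':(240,180,262,200)},yaw))
C=np.array([[350.5,207],[380.8,203.3],[385,234.7],[354.7,239.2]])
K=np.array([atz('top',c,.006) for c in C]); print('casting',K.mean(0)); 
for i in range(4): d=K[(i+1)%4]-K[i]; print(np.linalg.norm(d),np.degrees(np.arctan2(d[1],d[0])))
lt=barline(M['top'],'top',np.arange(362,381),216.6,-.09,3); ls=barline(M['scene'],'scene',np.arange(305,316),172.8,.76,3); print(lt,ls)
for z in(.115,.12,.125,.13,.135):
    a=atz('top',[362,np.polyval(lt[0],362)],z);b=atz('top',[380,np.polyval(lt[0],380)],z)
    t=(a-b)/np.linalg.norm(a-b); u=proj('scene',np.array([a,b])); print(z,a,b,'yaw',np.degrees(np.arctan2(-t[0],t[1])),'scene resid',u[:,1]-np.polyval(ls[0],u[:,0]),u[:,0])
E
```

```text
blockrect (255.64793395996094, 198.35501098632812) (36.846160888671875, 18.307693481445312) 67.38013458251953
len [np.float64(0.0570987665299147), np.float64(0.11861167620560165)] yaw -155.12999750884822 [0.59228447 0.18761625 0.02      ]
handle (array([ 0.58253365,  0.09364017, -0.0748391 ]), array([-12.96076316,  12.00224477,  37.52017148,  17.25352516]), {'scene': (array([346.64285714, 252.70238095]), np.int32(84)), 'top': (array([250.45283019, 190.24528302]), np.int32(53))})
casting [ 0.53106486 -0.16314766  0.006     ]
0.09601999249014724 -81.59953292688326
0.09938886875719319 -172.96169536032144
0.09484299370900899 99.78266631782783
0.10165514244959462 7.747728293315453
(array([-1.14770358e-01,  2.57519907e+02]), array([216. , 215.9, 215.8, 215.7, 215.5, 215.3, 215.2, 215.1, 215.1,
       215. , 214.9, 214.7, 214.6, 214.4, 214.2, 214.2, 214.2, 214.1,
       214. ])) (array([  0.84738038, -85.10964645]), array([172.5, 174.2, 175.3, 176.2, 176.9, 178. , 178.6, 179.4, 180. ,
       180.5, 181.7]))
0.115 [ 0.52787015 -0.13403545  0.115     ] [ 0.53501485 -0.18518998  0.115     ] yaw 7.951008318607704 scene resid [0.27774758 0.86382408] [313.3707531  304.54057139]
0.12 [ 0.52702774 -0.13352085  0.12      ] [ 0.5341404  -0.18444601  0.12      ] yaw 7.951008318607648 scene resid [-1.05984741 -0.44889233] [313.62680478 304.81165411]
0.125 [ 0.52618532 -0.13300625  0.125     ] [ 0.53326595 -0.18370205  0.125     ] yaw 7.951008318607597 scene resid [-2.40328111 -1.76745904] [313.88397415 305.08394496]
0.13 [ 0.52534291 -0.13249166  0.13      ] [ 0.5323915  -0.18295808  0.13      ] yaw 7.951008318607535 scene resid [-3.75259185 -3.09191527] [314.14226855 305.35745202]
0.135 [ 0.5245005  -0.13197706  0.135     ] [ 0.53151706 -0.18221411  0.135     ] yaw 7.951008318607607 scene resid [-5.10781826 -4.42230057] [314.40169536 305.63218346]
```

```bash
sed -i "s/r=least_squares(f,\[.55,0,.1\])/r=least_squares(f,[.55,0,.1],diff_step=1e-2)/" h.py
python3 - <<'E'
from h import *
M=np.load('m.npz'); ims={n:M[n] for n in CI}
for y in (24,25,26): print('handle',handle(ims,{'scene':(335,240,360,270),'top':(240,180,262,200)},np.radians(y)))
s=manip.get_state(); q=s['ee_rot']; print(Ro.from_quat([q[1],q[2],q[3],q[0]]).as_matrix())
E
```

```text
handle (array([0.6010885 , 0.19228773, 0.08875325]), array([-0.09847655, -0.01374197, -0.06341556,  0.07416629]), {'scene': (array([346.64285714, 252.70238095]), np.int32(84)), 'top': (array([250.45283019, 190.24528302]), np.int32(53))})
handle (array([0.60108743, 0.19228581, 0.08875463]), array([-0.09911727, -0.01383993, -0.06381725,  0.07465092]), {'scene': (array([346.64285714, 252.70238095]), np.int32(84)), 'top': (array([250.45283019, 190.24528302]), np.int32(53))})
handle (array([0.6010864 , 0.19228387, 0.08875602]), array([-0.09973984, -0.01391827, -0.06422706,  0.07511339]), {'scene': (array([346.64285714, 252.70238095]), np.int32(84)), 'top': (array([250.45283019, 190.24528302]), np.int32(53))})
[[ 9.28738025e-01  3.70736671e-01  4.06272370e-05]
 [ 3.70736673e-01 -9.28738021e-01 -8.96940029e-05]
 [ 4.47920362e-06  9.83642378e-05 -9.99999995e-01]]
```

Bar at about (0.531, -0.163, z 0.117) with yaw 8°. Handle at (0.601, 0.192, 0.09) with yaw 25°. Moving above the handle.

>>> carry_out:
  moves:
    - {"tx": 0.63,"ty": -0.506,"tz": 0,"roll": -0.056,"hand": 0.06}
    - {"tx": 0.63,"ty": -0.506,"tz": 0,"roll": -0.056,"hand": 0.06}
    - {"tx": 0.63,"ty": -0.506,"tz": 0,"roll": -0.056,"hand": 0.06}
    - {"tx": 0.63,"ty": -0.506,"tz": 0,"roll": -0.056,"hand": 0.06}
    - {"tx": 0.63,"ty": -0.506,"tz": 0,"roll": -0.056,"hand": 0.06}
    - {"tx": 0.63,"ty": -0.506,"tz": 0,"roll": -0.056,"hand": 0.06}
    - {"tx": 0.63,"ty": -0.506,"tz": 0,"roll": -0.056,"hand": 0.06}
    - {"tx": 0.63,"ty": -0.506,"tz": 0,"roll": -0.056,"hand": 0.06}
    - {"tx": 0.63,"ty": -0.506,"tz": 0,"roll": -0.056,"hand": 0.06}
    - {"tx": 0.63,"ty": -0.506,"tz": 0,"roll": -0.056,"hand": 0.06}
    - {"tx": 0.63,"ty": -0.506,"tz": 0,"roll": -0.056,"hand": 0.06}
    - {"tx": 0.63,"ty": -0.506,"tz": 0,"roll": -0.056,"hand": 0.06}
    - {"tx": 0.63,"ty": -0.506,"tz": 0.03,"roll": -0.056,"hand": 0.06}
    - {"tx": 0.63,"ty": -0.506,"tz": 0.06,"roll": -0.056,"hand": 0.06}
    - {"tx": 0.63,"ty": -0.506,"tz": 0.08,"roll": -0.056,"hand": 0.06}
    - {"tx": 0.63,"ty": -0.506,"tz": 0.08,"roll": -0.056,"hand": 0.06}
    - {"tx": 0.63,"ty": -0.506,"tz": 0.08,"roll": -0.056,"hand": 0.06}

```text
time: 3.22
position: [0.602, 0.1926, 0.1525]
ee_rot: [0.0, 0.976, 0.216, 0.001]
force: [0.7, 0.4, 0.0]
gripper_width: 0.0601
```

```bash
python3 - <<'E'
from h import *
s=manip.get_state(); p=s['position']; print(p)
ims={n:capture(n) for n in CI}
def crop(n,b): return cv2.resize(ims[n][b[1]:b[3],b[0]:b[2]],None,fx=5,fy=5,interpolation=cv2.INTER_CUBIC)[:,:,::-1]
cv2.imwrite('pics/d.png',np.hstack([crop('scene',(305,195,385,285)),crop('top',(220,145,290,235))]))
print(proj('scene',p),proj('top',p))
E
```

```text
[0.60197901 0.19261226 0.15254802]
[[347.09669979 238.052244  ]] [[246.4688175  184.91002916]]
```

View pics/d.png

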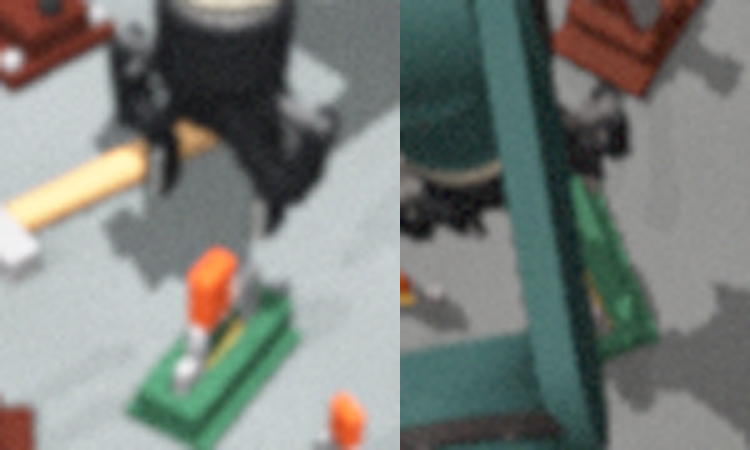

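The fingers straddle the handle in the scene view, with the tip midpoint near pixel (348,235) right above the handle at (347,253). Descending and gripping.

>>> carry_out:
  grip_force: 45
  moves:
    - {"tz": 0.03,"hand": 0.05}
    - {"tz": 0.055,"hand": 0.05}
    - {"tz": 0.076,"hand": 0.05}
    - {"tz": 0.076,"hand": 0.05}
    - {"tz": 0.076,"hand": 0.03}
    - {"tz": 0.076,"hand": 0.02}
    - {"tz": 0.076,"hand": 0.005}
    - {"tz": 0.076,"hand": 0.005}
    - {"tz": 0.076,"hand": 0.005}
    - {"tz": 0.076,"hand": 0.005}
    - {"tz": 0.076,"hand": 0.005}

```text
schema error: expected keys tx, ty, tz, roll, hand
```

>>> carry_out:
  grip_force: 45
  moves:
    - {"tx": 0,"ty": 0,"roll": 0,"tz": 0.03,"hand": 0.05}
    - {"tx": 0,"ty": 0,"roll": 0,"tz": 0.055,"hand": 0.05}
    - {"tx": 0,"ty": 0,"roll": 0,"tz": 0.076,"hand": 0.05}
    - {"tx": 0,"ty": 0,"roll": 0,"tz": 0.076,"hand": 0.05}
    - {"tx": 0,"ty": 0,"roll": 0,"tz": 0.076,"hand": 0.03}
    - {"tx": 0,"ty": 0,"roll": 0,"tz": 0.076,"hand": 0.02}
    - {"tx": 0,"ty": 0,"roll": 0,"tz": 0.076,"hand": 0.005}
    - {"tx": 0,"ty": 0,"roll": 0,"tz": 0.076,"hand": 0.005}
    - {"tx": 0,"ty": 0,"roll": 0,"tz": 0.076,"hand": 0.005}
    - {"tx": 0,"ty": 0,"roll": 0,"tz": 0.076,"hand": 0.005}
    - {"tx": 0,"ty": 0,"roll": 0,"tz": 0.076,"hand": 0.005}

```text
time: 4.7
position: [0.6026, 0.1929, 0.0773]
ee_rot: [0.0, 0.976, 0.216, 0.002]
force: [0.4, -0.2, 5.5]
gripper_width: 0.0154
```

>>> carry_out:
  moves:
    - {"tx": 0,"ty": 0,"roll": 0,"tz": -0.01,"hand": 0.005}
    - {"tx": 0,"ty": 0,"roll": 0,"tz": -0.03,"hand": 0.005}
    - {"tx": 0,"ty": 0,"roll": 0,"tz": -0.055,"hand": 0.005}
    - {"tx": 0,"ty": 0,"roll": 0,"tz": -0.085,"hand": 0.005}
    - {"tx": 0,"ty": 0,"roll": 0,"tz": -0.115,"hand": 0.005}
    - {"tx": 0,"ty": 0,"roll": 0,"tz": -0.14,"hand": 0.005}
    - {"tx": 0,"ty": 0,"roll": 0,"tz": -0.15,"hand": 0.005}
    - {"tx": 0,"ty": 0,"roll": 0,"tz": -0.15,"hand": 0.005}

```text
time: 5.7
position: [0.6016, 0.1927, 0.2261]
ee_rot: [0.0, 0.976, 0.216, 0.001]
force: [-0.3, 0.7, -2.6]
gripper_width: 0.0154
```

```bash
python3 - <<'E'
from h import *
s=manip.get_state(); p=s['position']; print(p,s['force'],s['gripper_width'])
q=s['ee_rot'];R=Ro.from_quat([q[1],q[2],q[3],q[0]]).as_matrix();print(R)
print(proj('scene',p),proj('scene',p-[0,0,.067]))
im=capture('scene'); u=proj('scene',p)[0].astype(int)
print(orange(im,(u[0]-25,u[1]-40,u[0]+25,u[1]+30)))
cv2.imwrite('pics/e.png',cv2.resize(im[u[1]-50:u[1]+50,u[0]-50:u[0]+50],None,fx=5,fy=5,interpolation=cv2.INTER_CUBIC)[:,:,::-1])
# move to bar: displacement to target TCP xy
t=np.array([.531,-.163,p[2]]); print('tool delta',R.T@(t-p),'yaw',np.degrees(np.arctan2(R[1,0],R[0,0])))
E
```

```text
[0.60162977 0.19269552 0.2261477 ] [-0.30497121  0.65763278 -2.62211033] 0.015434624686941387
[[ 9.06547891e-01  4.22100565e-01  1.42626318e-03]
 [ 4.22100745e-01 -9.06548910e-01  1.87192478e-04]
 [ 1.37199138e-03  4.32327803e-04 -9.99998965e-01]]
[[348.110297   219.59047643]] [[347.29053139 236.43057726]]
(array([346.94594595, 215.68918919]), np.int32(74))
tool delta [-2.14168617e-01  2.92642519e-01 -1.67320173e-04] yaw 24.967312597614875
```

View pics/e.png

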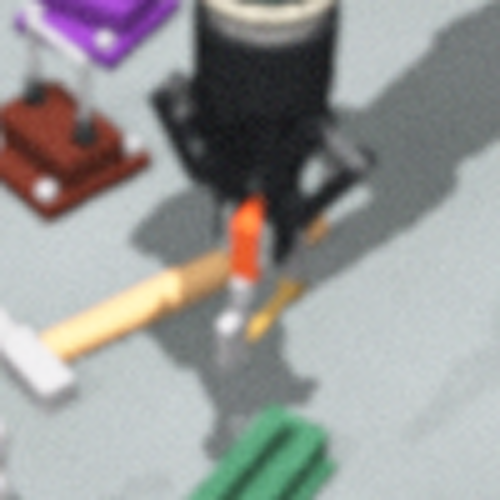

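Hook is held upright and clear of the block (weight about 2.6 N). Carrying it above the bar.

>>> carry_out:
  moves:
    - {"tx": -0.02,"ty": 0.03,"tz": 0,"roll": 0.05,"hand": 0.005}
    - {"tx": -0.055,"ty": 0.075,"tz": 0,"roll": 0.1,"hand": 0.005}
    - {"tx": -0.09,"ty": 0.12,"tz": 0,"roll": 0.16,"hand": 0.005}
    - {"tx": -0.125,"ty": 0.17,"tz": 0,"roll": 0.22,"hand": 0.005}
    - {"tx": -0.16,"ty": 0.22,"tz": 0,"roll": 0.28,"hand": 0.005}
    - {"tx": -0.19,"ty": 0.26,"tz": 0,"roll": 0.297,"hand": 0.005}
    - {"tx": -0.208,"ty": 0.284,"tz": 0,"roll": 0.297,"hand": 0.005}
    - {"tx": -0.214,"ty": 0.2925,"tz": 0.005,"roll": 0.297,"hand": 0.005}
    - {"tx": -0.214,"ty": 0.2925,"tz": 0.01,"roll": 0.297,"hand": 0.005}
    - {"tx": -0.214,"ty": 0.2925,"tz": 0.01,"roll": 0.297,"hand": 0.005}

```text
time: 7.0
position: [0.5307, -0.1613, 0.2138]
ee_rot: [-0.001, 0.998, 0.07, -0.001]
force: [0.8, 0.7, -1.5]
gripper_width: 0.0154
```

```bash
python3 - <<'E'
from h import *
s=manip.get_state(); p=s['position']; print(p,s['force'],s['gripper_width'])
q=s['ee_rot'];R=Ro.from_quat([q[1],q[2],q[3],q[0]]).as_matrix();print('yaw',np.degrees(np.arctan2(R[1,0],R[0,0])),R[2])
im=capture('scene')
X=R[:,0]*[1,1,0]; g=p+[0,0,.019]
names={'grip':g,'bend':g-[0,0,.036],'mouth':g-[0,0,.084],'nosefoot':g+X*.014-[0,0,.086],'hingefoot':g-X*.048-[0,0,.086]}
for k,v in names.items(): print(k,proj('scene',v)[0].round(1))
c0=(262,115); f=6
b=im[c0[1]:c0[1]+100,c0[0]:c0[0]+100]; b=cv2.resize(b,None,fx=f,fy=f,interpolation=cv2.INTER_CUBIC)[:,:,::-1].copy()
for v in names.values():
    u=((proj('scene',v)[0]-c0+.5)*f).astype(int); cv2.circle(b,tuple(map(int,u)),3,(255,255,0),1)
cv2.imwrite('pics/f.png',b); np.save('f.npy',im)
print(orange(im,(290,130,340,200)))
E
```

```text
[ 0.53066373 -0.16128669  0.21384997] [ 0.76095507  0.66387715 -1.45941248] 0.015396797619897139
yaw 8.044202357229421 [-0.00198315 -0.00198221 -0.99999607]
grip [308.  149.2]
bend [308.3 158. ]
mouth [308.6 169.3]
nosefoot [305.5 171.2]
hingefoot [319.3 164.6]
(array([306.78571429, 193.82653061]), np.int32(98))
```

View pics/f.png

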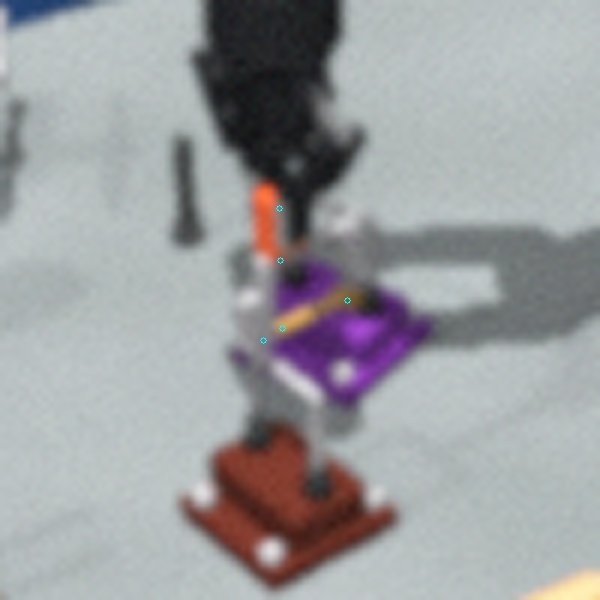

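Seen from the scene camera, the hook hangs over the bar with its nose foot at crop (252,345) and the bar running (270,360)→(320,400). I'll overlay wireframes for several grip offsets.

```bash
cat > ov.py <<'E'
from h import *
def boxl(lo,hi):
    c=np.array([[(lo,hi)[(i>>k)&1][k] for k in range(3)] for i in range(8)]); return c,[(i,i|1<<k) for i in range(8) for k in range(3) if not i>>k&1]
def wire(img,c0,f,g,R,dx,dz):
    X=R[:,0]*[1,1,0];X/=np.linalg.norm(X);Y=np.cross([0,0,1],X); A=np.c_[X,Y,[0,0,1]]
    for lo,hi,col in [((-15,-8,-21),(15,8,21),(255,255,0)),((9,-5,-86),(19,5,-36),(0,255,0)),((-53,-5,-86),(-43,5,-36),(0,255,0)),((-53,-5,-36),(19,5,-26),(0,255,0)),((-44,-4,-84),(8,4,-76),(0,0,255))]:
        c,e=boxl(np.array(lo)/1e3,np.array(hi)/1e3); u=(proj('scene',(c+[dx,0,dz])@A.T+g)-c0+.5)*f
        for a,b in e: cv2.line(img,tuple(map(int,u[a])),tuple(map(int,u[b])),col,1,cv2.LINE_AA)
E
python3 - <<'E'
from ov import *
s=manip.get_state(); p=s['position']; q=s['ee_rot'];R=Ro.from_quat([q[1],q[2],q[3],q[0]]).as_matrix()
im=np.load('f.npy'); g=p+[0,0,.019]; c0=(294,138); f=8; w=(44,54); T=[]
base=cv2.resize(im[c0[1]:c0[1]+w[1],c0[0]:c0[0]+w[0]],None,fx=f,fy=f,interpolation=cv2.INTER_CUBIC)[:,:,::-1].copy()
T.append(base)
b=base.copy(); wire(b,c0,f,g,R,0,0); T.append(b)
cv2.imwrite('pics/g.png',np.hstack(T))
E
```

```text
(no output)
```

View pics/g.png

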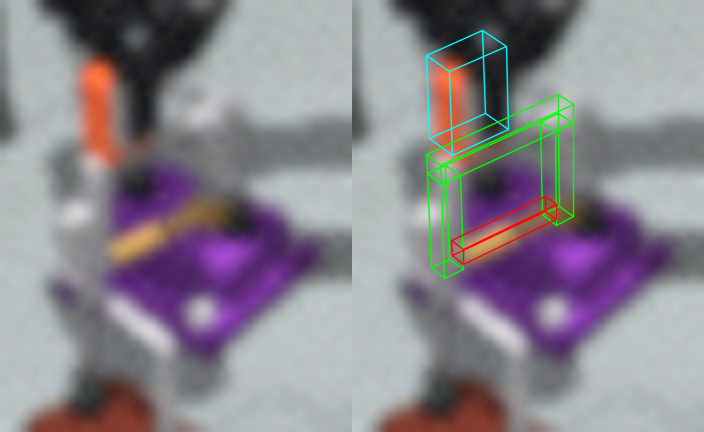

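The wireframe agrees with the picture: orange end face and brass rod end are within about 1 px, suggesting the hook sits about 2 mm back in the grip. I'll shift +2 mm in x and go down to just above the bar.

>>> carry_out:
  moves:
    - {"tx": 0.002,"ty": 0,"tz": 0.004,"roll": 0,"hand": 0.005}
    - {"tx": 0.002,"ty": 0,"tz": 0.012,"roll": 0,"hand": 0.005}
    - {"tx": 0.002,"ty": 0,"tz": 0.018,"roll": 0,"hand": 0.005}
    - {"tx": 0.002,"ty": 0,"tz": 0.02,"roll": 0,"hand": 0.005}
    - {"tx": 0.002,"ty": 0,"tz": 0.02,"roll": 0,"hand": 0.005}
    - {"tx": 0.002,"ty": 0,"tz": 0.02,"roll": 0,"hand": 0.005}

```text
time: 7.8
position: [0.533, -0.1627, 0.1956]
ee_rot: [0.0, 0.998, 0.069, 0.0]
force: [0.1, 0.3, -2.6]
gripper_width: 0.0153
```

```bash
python3 - <<'E'
from ov import *
s=manip.get_state(); p=s['position']; q=s['ee_rot'];R=Ro.from_quat([q[1],q[2],q[3],q[0]]).as_matrix()
print(p,s['force'],s['wrist_torque'])
im=capture('scene'); g=p+[0,0,.019]; c0=(290,140); f=8; w=(48,60)
base=cv2.resize(im[c0[1]:c0[1]+w[1],c0[0]:c0[0]+w[0]],None,fx=f,fy=f,interpolation=cv2.INTER_CUBIC)[:,:,::-1].copy()
b=base.copy(); wire(b,c0,f,g,R,-.0015,0)
# nominal bar
A=Ro.from_euler('z',8,degrees=True).as_matrix(); e=np.array([.5312,-.163,.117])+np.array([[0,.03,0],[0,-.03,0]])@A.T
u=(proj('scene',e)-c0+.5)*f; cv2.line(b,tuple(map(int,u[0])),tuple(map(int,u[1])),(255,0,255),1)
cv2.imwrite('pics/i.png',np.hstack([base,b]))
E
```

```text
[ 0.53299212 -0.16266953  0.195641  ] [ 0.11405811  0.27279771 -2.57451292] [-0.00836057  0.05346227  0.02895972]
```

View pics/i.png

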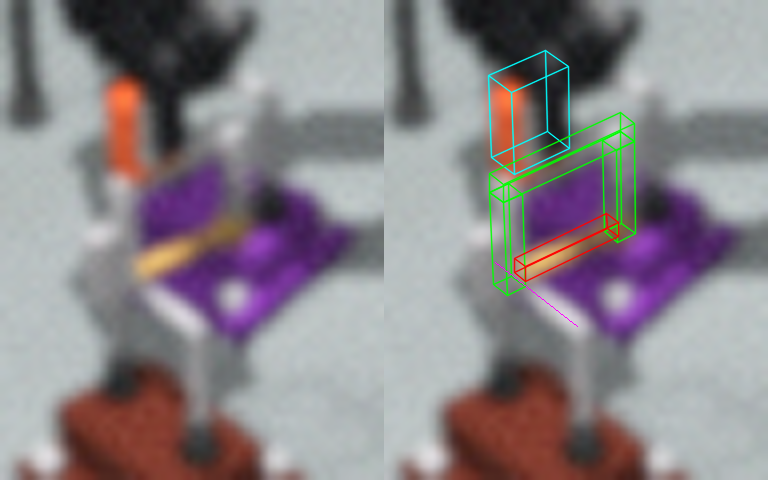

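Overlay agrees: the magenta bar estimate lies on the real bar, and the gate crosses above it. Feeling downward.

>>> carry_out:
  moves:
    - {"tx": 0,"ty": 0,"tz": 0.003,"roll": 0,"hand": 0.005}
    - {"tx": 0,"ty": 0,"tz": 0.006,"roll": 0,"hand": 0.005}
    - {"tx": 0,"ty": 0,"tz": 0.009,"roll": 0,"hand": 0.005}
    - {"tx": 0,"ty": 0,"tz": 0.012,"roll": 0,"hand": 0.005}
    - {"tx": 0,"ty": 0,"tz": 0.012,"roll": 0,"hand": 0.005}

```text
time: 8.48
position: [0.5329, -0.1626, 0.1838]
ee_rot: [0.0, 0.998, 0.069, 0.0]
force: [-1.6, 0.7, 1.4]
gripper_width: 0.0154
```

>>> carry_out:
  moves:
    - {"tx": 0,"ty": 0,"tz": 0.002,"roll": 0,"hand": 0.005}
    - {"tx": 0,"ty": 0,"tz": 0.004,"roll": 0,"hand": 0.005}
    - {"tx": 0,"ty": 0,"tz": 0.006,"roll": 0,"hand": 0.005}
    - {"tx": 0,"ty": 0,"tz": 0.008,"roll": 0,"hand": 0.005}
    - {"tx": 0,"ty": 0,"tz": 0.008,"roll": 0,"hand": 0.005}

```text
time: 9.1
position: [0.5331, -0.1626, 0.1753]
ee_rot: [0.0, 0.998, 0.069, 0.0]
force: [-0.2, -0.3, 3.5]
gripper_width: 0.016
```

>>> carry_out:
  moves:
    - {"tx": 0,"ty": 0,"tz": 0.003,"roll": 0,"hand": 0.005}
    - {"tx": 0,"ty": 0,"tz": 0.006,"roll": 0,"hand": 0.005}
    - {"tx": 0,"ty": 0,"tz": 0.009,"roll": 0,"hand": 0.005}
    - {"tx": 0,"ty": 0,"tz": 0.01,"roll": 0,"hand": 0.005}
    - {"tx": 0,"ty": 0,"tz": 0.01,"roll": 0,"hand": 0.005}

```text
time: 9.72
position: [0.5327, -0.1627, 0.1652]
ee_rot: [0.0, 0.998, 0.069, -0.0]
force: [0.6, 0.1, 3.6]
gripper_width: 0.0156
```

```bash
python3 - <<'E'
from ov import *
s=manip.get_state(); p=s['position']; q=s['ee_rot'];R=Ro.from_quat([q[1],q[2],q[3],q[0]]).as_matrix()
print(p,s['force'],s['wrist_torque'],s['gripper_width'])
im=capture('scene'); g=p+[0,0,.019]; c0=(290,145); f=8; w=(48,60)
base=cv2.resize(im[c0[1]:c0[1]+w[1],c0[0]:c0[0]+w[0]],None,fx=f,fy=f,interpolation=cv2.INTER_CUBIC)[:,:,::-1].copy()
b=base.copy(); wire(b,c0,f,g,R,-.0015,0)
cv2.imwrite('pics/j.png',np.hstack([base,b]))
E
```

```text
[ 0.5327341  -0.16273146  0.16524808] [0.60160605 0.06119444 3.63213947] [-0.07913982 -0.11188524  0.0131266 ] 0.015613077215572497
```

View pics/j.png

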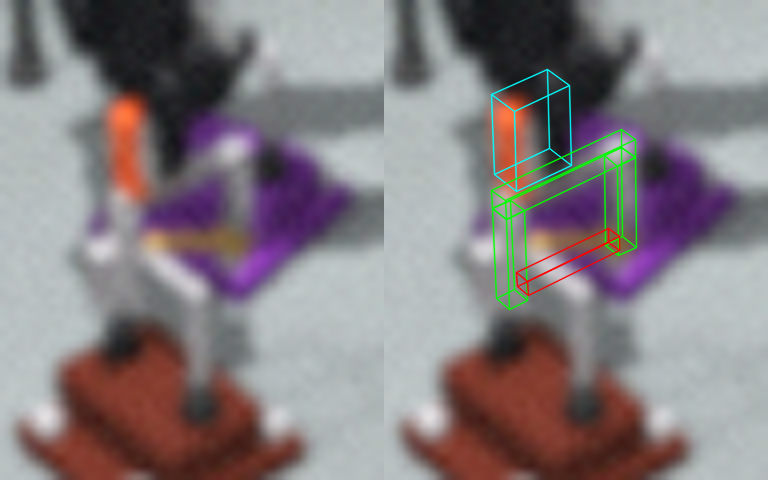

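The gate is now swung up by the bar (rod level near row 240) and the hook has not slipped. Continuing.

>>> carry_out:
  moves:
    - {"tx": 0,"ty": 0,"tz": 0.004,"roll": 0,"hand": 0.005}
    - {"tx": 0,"ty": 0,"tz": 0.008,"roll": 0,"hand": 0.005}
    - {"tx": 0,"ty": 0,"tz": 0.012,"roll": 0,"hand": 0.005}
    - {"tx": 0,"ty": 0,"tz": 0.015,"roll": 0,"hand": 0.005}
    - {"tx": 0,"ty": 0,"tz": 0.015,"roll": 0,"hand": 0.005}

```text
time: 10.4
position: [0.5323, -0.162, 0.1481]
ee_rot: [-0.001, 0.998, 0.069, -0.001]
force: [0.1, -0.0, -2.2]
gripper_width: 0.0154
```

>>> carry_out:
  moves:
    - {"tx": 0,"ty": 0,"tz": 0.002,"roll": 0,"hand": 0.005}
    - {"tx": 0,"ty": 0,"tz": 0.004,"roll": 0,"hand": 0.005}
    - {"tx": 0,"ty": 0,"tz": 0.006,"roll": 0,"hand": 0.005}
    - {"tx": 0,"ty": 0,"tz": 0.006,"roll": 0,"hand": 0.005}

```text
time: 10.9
position: [0.5328, -0.1625, 0.1441]
ee_rot: [-0.0, 0.998, 0.069, -0.0]
force: [-0.0, -0.2, -1.2]
gripper_width: 0.0154
```

The force fell back to about the hook's weight, so the gate has flicked past. Now I'll rise until the gate meets the bar from below.

>>> carry_out:
  moves:
    - {"tx": 0,"ty": 0,"tz": -0.003,"roll": 0,"hand": 0.005}
    - {"tx": 0,"ty": 0,"tz": -0.008,"roll": 0,"hand": 0.005}
    - {"tx": 0,"ty": 0,"tz": -0.014,"roll": 0,"hand": 0.005}
    - {"tx": 0,"ty": 0,"tz": -0.019,"roll": 0,"hand": 0.005}
    - {"tx": 0,"ty": 0,"tz": -0.022,"roll": 0,"hand": 0.005}
    - {"tx": 0,"ty": 0,"tz": -0.023,"roll": 0,"hand": 0.005}
    - {"tx": 0,"ty": 0,"tz": -0.023,"roll": 0,"hand": 0.005}

```text
time: 11.78
position: [0.5328, -0.1625, 0.1672]
ee_rot: [-0.0, 0.998, 0.069, -0.0]
force: [0.1, 0.1, -2.3]
gripper_width: 0.0155
```

>>> carry_out:
  moves:
    - {"tx": 0,"ty": 0,"tz": -0.001,"roll": 0,"hand": 0.005}
    - {"tx": 0,"ty": 0,"tz": -0.002,"roll": 0,"hand": 0.005}
    - {"tx": 0,"ty": 0,"tz": -0.002,"roll": 0,"hand": 0.005}
    - {"tx": 0,"ty": 0,"tz": -0.002,"roll": 0,"hand": 0.005}

```text
time: 12.28
position: [0.5329, -0.1626, 0.1693]
ee_rot: [0.0, 0.998, 0.069, -0.0]
force: [-0.1, 0.1, -1.5]
gripper_width: 0.0154
```

>>> carry_out:
  moves:
    - {"tx": 0,"ty": 0,"tz": -0.001,"roll": 0,"hand": 0.005}
    - {"tx": 0,"ty": 0,"tz": -0.002,"roll": 0,"hand": 0.005}
    - {"tx": 0,"ty": 0,"tz": -0.002,"roll": 0,"hand": 0.005}
    - {"tx": 0,"ty": 0,"tz": -0.002,"roll": 0,"hand": 0.005}

```text
time: 12.78
position: [0.5329, -0.1625, 0.1713]
ee_rot: [0.0, 0.998, 0.069, 0.0]
force: [-0.0, 0.1, -2.1]
gripper_width: 0.0152
```

```bash
python3 - <<'E'
from ov import *
s=manip.get_state(); p=s['position']; q=s['ee_rot'];R=Ro.from_quat([q[1],q[2],q[3],q[0]]).as_matrix()
for k in range(4):
    im=capture('scene'); s=manip.get_state(); print(s['force'].round(2),s['wrist_torque'].round(3))
g=p+[0,0,.019]; c0=(290,145); f=8; w=(48,60)
base=cv2.resize(im[c0[1]:c0[1]+w[1],c0[0]:c0[0]+w[0]],None,fx=f,fy=f,interpolation=cv2.INTER_CUBIC)[:,:,::-1].copy()
b=base.copy(); wire(b,c0,f,g,R,-.0015,0)
cv2.imwrite('pics/k.png',np.hstack([base,b]))
E
```

```text
[ 0.24 -1.18 -1.92] [ 0.008 -0.054  0.013]
[ 0.57  0.44 -1.4 ] [ 0.071  0.055 -0.001]
[-0.43 -0.28 -2.35] [ 0.06  -0.002  0.015]
[ 0.74  0.97 -2.96] [-0.009 -0.047  0.002]
```

View pics/k.png

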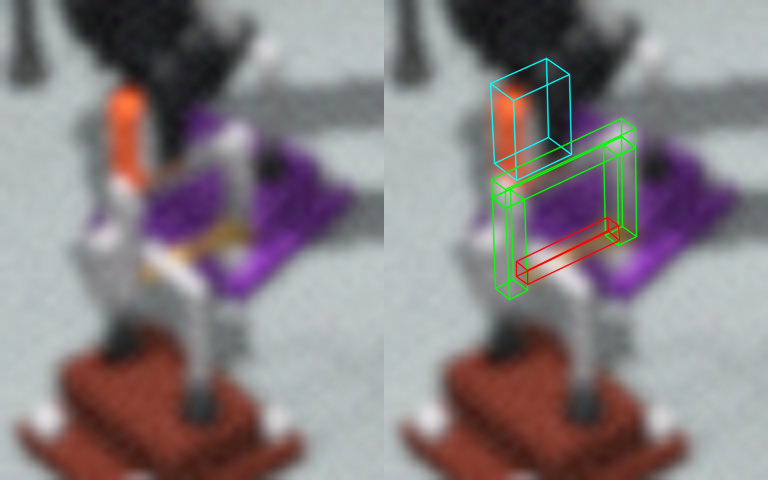

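The gate is shut and passes under the bar, with the rod end visible below it at crop (150,272). It isn't in contact yet, so I'll continue the tug.

>>> carry_out:
  moves:
    - {"tx": 0,"ty": 0,"tz": -0.001,"roll": 0,"hand": 0.005}
    - {"tx": 0,"ty": 0,"tz": -0.002,"roll": 0,"hand": 0.005}
    - {"tx": 0,"ty": 0,"tz": -0.002,"roll": 0,"hand": 0.005}
    - {"tx": 0,"ty": 0,"tz": -0.002,"roll": 0,"hand": 0.005}

```text
time: 13.48
position: [0.5327, -0.1625, 0.1729]
ee_rot: [-0.0, 0.998, 0.069, -0.0]
force: [0.2, -0.0, -4.2]
gripper_width: 0.0154
```

>>> carry_out:
  moves:
    - {"tx": 0,"ty": 0,"tz": -0.0005,"roll": 0,"hand": 0.005}
    - {"tx": 0,"ty": 0,"tz": -0.001,"roll": 0,"hand": 0.005}
    - {"tx": 0,"ty": 0,"tz": -0.001,"roll": 0,"hand": 0.005}
    - {"tx": 0,"ty": 0,"tz": -0.001,"roll": 0,"hand": 0.005}

```text
time: 13.98
position: [0.5327, -0.1625, 0.1738]
ee_rot: [-0.0, 0.998, 0.069, -0.0]
force: [0.5, 0.4, -6.7]
gripper_width: 0.0153
```

>>> carry_out:
  moves:
    - {"tx": 0,"ty": 0,"tz": -0.0005,"roll": 0,"hand": 0.005}
    - {"tx": 0,"ty": 0,"tz": -0.001,"roll": 0,"hand": 0.005}
    - {"tx": 0,"ty": 0,"tz": -0.001,"roll": 0,"hand": 0.005}
    - {"tx": 0,"ty": 0,"tz": -0.001,"roll": 0,"hand": 0.005}

```text
time: 14.48
position: [0.5326, -0.1625, 0.1748]
ee_rot: [-0.0, 0.998, 0.069, -0.0]
force: [1.4, -0.7, -10.3]
gripper_width: 0.0155
```

Tug of about 7 N held. Lowering until the spine rests on the bar.

>>> carry_out:
  moves:
    - {"tx": 0,"ty": 0,"tz": 0.003,"roll": 0,"hand": 0.005}
    - {"tx": 0,"ty": 0,"tz": 0.008,"roll": 0,"hand": 0.005}
    - {"tx": 0,"ty": 0,"tz": 0.014,"roll": 0,"hand": 0.005}
    - {"tx": 0,"ty": 0,"tz": 0.02,"roll": 0,"hand": 0.005}
    - {"tx": 0,"ty": 0,"tz": 0.026,"roll": 0,"hand": 0.005}
    - {"tx": 0,"ty": 0,"tz": 0.03,"roll": 0,"hand": 0.005}
    - {"tx": 0,"ty": 0,"tz": 0.032,"roll": 0,"hand": 0.005}
    - {"tx": 0,"ty": 0,"tz": 0.032,"roll": 0,"hand": 0.005}

```text
time: 15.48
position: [0.5328, -0.1625, 0.1432]
ee_rot: [-0.0, 0.998, 0.069, -0.0]
force: [0.4, -0.3, -2.0]
gripper_width: 0.0154
```

>>> carry_out:
  moves:
    - {"tx": 0,"ty": 0,"tz": 0.001,"roll": 0,"hand": 0.005}
    - {"tx": 0,"ty": 0,"tz": 0.0015,"roll": 0,"hand": 0.005}
    - {"tx": 0,"ty": 0,"tz": 0.0015,"roll": 0,"hand": 0.005}
    - {"tx": 0,"ty": 0,"tz": 0.0015,"roll": 0,"hand": 0.005}

```text
time: 15.98
position: [0.5329, -0.1626, 0.1419]
ee_rot: [0.0, 0.998, 0.069, 0.0]
force: [-0.7, 0.7, -2.1]
gripper_width: 0.0154
```

>>> carry_out:
  moves:
    - {"tx": 0,"ty": 0,"tz": 0.001,"roll": 0,"hand": 0.005}
    - {"tx": 0,"ty": 0,"tz": 0.0015,"roll": 0,"hand": 0.005}
    - {"tx": 0,"ty": 0,"tz": 0.0015,"roll": 0,"hand": 0.005}
    - {"tx": 0,"ty": 0,"tz": 0.0015,"roll": 0,"hand": 0.005}

```text
time: 16.48
position: [0.5329, -0.1626, 0.1403]
ee_rot: [0.0, 0.998, 0.069, 0.0]
force: [-0.5, 0.2, -2.2]
gripper_width: 0.0153
```

>>> carry_out:
  moves:
    - {"tx": 0,"ty": 0,"tz": 0.001,"roll": 0,"hand": 0.005}
    - {"tx": 0,"ty": 0,"tz": 0.0015,"roll": 0,"hand": 0.005}
    - {"tx": 0,"ty": 0,"tz": 0.0015,"roll": 0,"hand": 0.005}
    - {"tx": 0,"ty": 0,"tz": 0.0015,"roll": 0,"hand": 0.005}

```text
time: 16.98
position: [0.533, -0.1626, 0.1391]
ee_rot: [0.0, 0.998, 0.069, 0.0]
force: [-0.1, -0.3, -0.0]
gripper_width: 0.0154
```

Spine is on the bar and the bail carries about the hook's weight. Releasing gently and rising clear.

>>> carry_out:
  moves:
    - {"tx": 0,"ty": 0,"tz": 0.0002,"roll": 0,"hand": 0.017}
    - {"tx": 0,"ty": 0,"tz": 0.0002,"roll": 0,"hand": 0.02}
    - {"tx": 0,"ty": 0,"tz": 0.0002,"roll": 0,"hand": 0.025}
    - {"tx": 0,"ty": 0,"tz": 0.0002,"roll": 0,"hand": 0.035}
    - {"tx": 0,"ty": 0,"tz": 0.0002,"roll": 0,"hand": 0.045}
    - {"tx": 0,"ty": 0,"tz": 0.0002,"roll": 0,"hand": 0.05}
    - {"tx": 0,"ty": 0,"tz": 0.0002,"roll": 0,"hand": 0.05}
    - {"tx": 0,"ty": 0,"tz": 0.0002,"roll": 0,"hand": 0.05}

```text
time: 17.98
position: [0.5329, -0.1626, 0.1386]
ee_rot: [0.0, 0.998, 0.069, 0.0]
force: [-0.9, 0.3, 0.8]
gripper_width: 0.05
```

```bash
python3 - <<'E'
from ov import *
s=manip.get_state(); p=s['position']; q=s['ee_rot'];R=Ro.from_quat([q[1],q[2],q[3],q[0]]).as_matrix()
im=capture('scene'); print(p,s['force'],s['gripper_width'])
g=p+[0,0,.019]; c0=(290,145); f=8; w=(48,60)
base=cv2.resize(im[c0[1]:c0[1]+w[1],c0[0]:c0[0]+w[0]],None,fx=f,fy=f,interpolation=cv2.INTER_CUBIC)[:,:,::-1].copy()
b=base.copy(); wire(b,c0,f,g,R,-.0015,0)
cv2.imwrite('pics/l.png',np.hstack([base,b]))
E
```

```text
[ 0.53286749 -0.16255748  0.13860746] [-0.86238476  0.29511504  0.83173785] 0.05004644153617505
```

View pics/l.png

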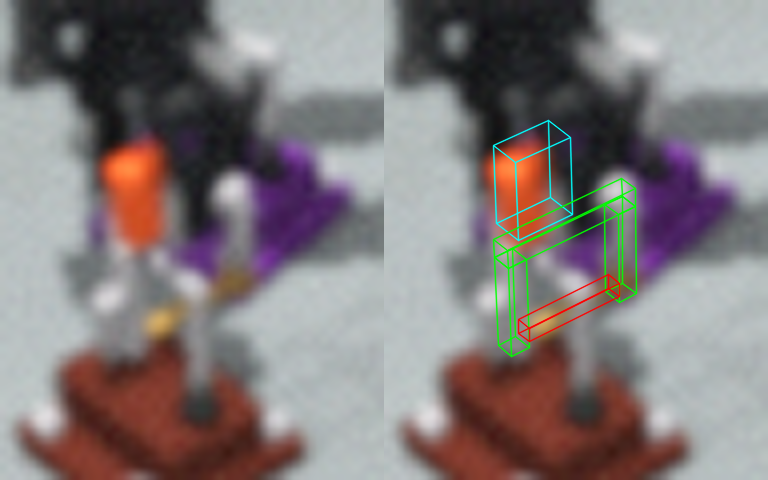

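The released hook hangs upright with its gate shut below the bar (rod at crop (155,320)→(240,280)). Retracting straight up.

>>> carry_out:
  moves:
    - {"tx": 0,"ty": 0,"tz": -0.005,"roll": 0,"hand": 0.055}
    - {"tx": 0,"ty": 0,"tz": -0.015,"roll": 0,"hand": 0.055}
    - {"tx": 0,"ty": 0,"tz": -0.03,"roll": 0,"hand": 0.055}
    - {"tx": 0,"ty": 0,"tz": -0.05,"roll": 0,"hand": 0.055}
    - {"tx": 0,"ty": 0,"tz": -0.08,"roll": 0,"hand": 0.055}
    - {"tx": 0,"ty": 0,"tz": -0.11,"roll": 0,"hand": 0.055}
    - {"tx": 0,"ty": 0,"tz": -0.14,"roll": 0,"hand": 0.055}
    - {"tx": 0,"ty": 0,"tz": -0.15,"roll": 0,"hand": 0.055}
    - {"tx": 0,"ty": 0,"tz": -0.15,"roll": 0,"hand": 0.055}
    - {"tx": 0,"ty": 0,"tz": -0.15,"roll": 0,"hand": 0.055}
    - {"tx": 0,"ty": 0,"tz": -0.15,"roll": 0,"hand": 0.055}
    - {"tx": 0,"ty": 0,"tz": -0.15,"roll": 0,"hand": 0.055}

```text
time: 19.52
position: [0.5326, -0.1624, 0.2876]
ee_rot: [-0.0, 0.998, 0.069, -0.001]
force: [1.1, -1.2, -0.1]
gripper_width: 0.0553
```

```bash
python3 - <<'E'
from ov import *
p=np.array([.5329,-.1626,.1386]); R=Ro.from_euler('z',8,degrees=True).as_matrix()
ims=[capture('scene') for k in range(4)]; im=ims[-1]; print(manip.get_state()['position'],orange(ims[0],(295,150,320,180)),orange(im,(295,150,320,180)))
g=p+[0,0,.019]; c0=(290,145); f=8; w=(48,60)
base=cv2.resize(im[c0[1]:c0[1]+w[1],c0[0]:c0[0]+w[0]],None,fx=f,fy=f,interpolation=cv2.INTER_CUBIC)[:,:,::-1].copy()
b=base.copy(); wire(b,c0,f,g,R,-.0015,0)
cv2.imwrite('pics/m.png',np.hstack([base,b]))
E
```

```text
[ 0.53282729 -0.16250072  0.28844281] (array([307.73333333, 168.07777778]), np.int32(90)) (array([307.82222222, 168.15555556]), np.int32(90))
```

View pics/m.png

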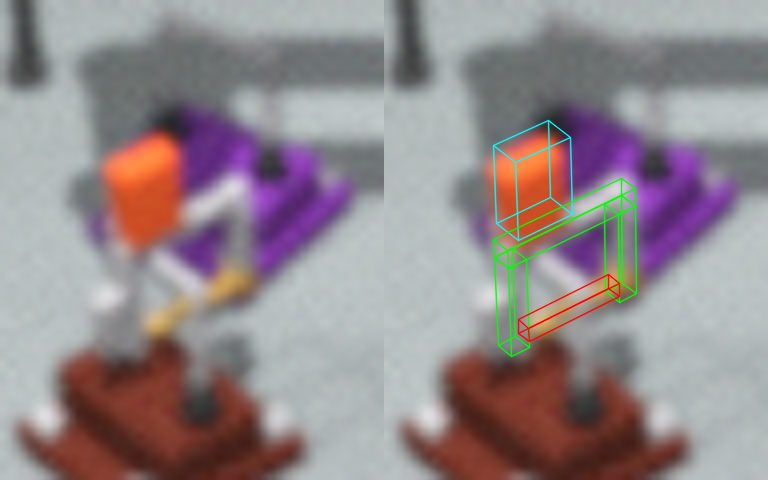

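The hook hangs at rest on the bar with its gate shut and only a slight lean. The orange centroid at (307.8,168.1) held within 0.1 px across four frames, and the arm is well clear. Handing in.

```bash
python3 -c "
from workcell import order; print(order.sign_off())"
```

```text
the job is handed in; nothing more can be done
None
```

The marker hook hangs on the bail's bar with its gate shut and the arm clear. I handed the job in at about 20 s of the 64 s allowed; no verdict was reported.

- **Lift and press:** I gripped the hook by its handle, lifted it straight out of the green block and pressed it mouth down onto the middle of the bar. The gate opened at about 4–6 N net, measured at the wrist. It snapped shut about 38 mm after first touch.
- **Tug:** I pulled up until the gate caught under the bar, reaching about 7 N net at the wrist. The picture just before the tug showed the gate shut beneath the bar.
- **Rest and release:** I lowered the hook until the bail carried roughly its weight (about 2.5 N), opened the fingers and rose 150 mm.

**Last checks:** The final pictures show the hook at rest, with its handle steady to 0.1 px over four frames. It leans sideways slightly, by my estimate about 0.1 rad, well inside the 0.5 rad limit.

**Where readings disagreed:**
- Wrist force readings were noisy by up to about 1 N.
- The gate touched the bar from below about 2 mm higher than I had worked out.
- The spine came to rest about 2 mm lower than I estimated from that tug contact.
- I did not measure the bystanders again at the end. No path went near them.

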